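# Free the catch, open the gate and load an auto-injector into the ready chute

## Robot

A 6-joint arm with a two-finger parallel gripper is mounted at the origin on the work surface. World frame = base frame: x ahead of the robot, y to its left, z up, the work surface at z = 0. Lengths are in m, angles in rad, forces in N, time in s.
With the tool pointing down it reaches from about 0.4 to 0.825 m from the base axis. Payload 7 kg.
Tool frame: the origin (TCP) lies midway between the tips of the shut fingers; the grasp point (between the pads) lies hold_point_z behind it (hold_point_z is the distance from the TCP to the grasp point, in m); z points along the fingers, y is the line along which they close (so a half turn about z gives the same grasp; the last joint's range is limited). The gripper opens to 88 mm and grips with 3 to 60 N. Pads are 19 mm wide; open, the fingers measure 130 mm over their backs; the gripper's body (78 mm by 193 mm) begins 47 mm behind the grasp point.
Start: joints at [1.591, 0.359, 0.012, 0, -1.224, -0.288], TCP at [0.179, 0.651, 0.227] pointing down, gripper open.
Joint ranges: [-3.07, 3.07], [-1.43, 2.12], [-1.02, 1.25], [-3.03, 1.67], [-3.05, -0], [-3.03, 3.03]. Speed limits (rad/s): [2.39, 2.39, 3.01, 3.14, 3.14, 3.14].

## Interface

Orientations are given as [roll, pitch, yaw] about the fixed x, y, z axes, in that order (R = Rz(yaw) Ry(pitch) Rx(roll)).
In Python, from station import * gives the robot as it stands.
- The arm moves only by the tool apply_moves, never from a script. Its argument "steps" is a list of rows, each an object with "translation": the shift along the world's x, y, z scaled (see below), a list of three; "rotation": the turn, a rotation vector about the world's x, y, z scaled (see below), a list of three. A call has exactly 10 rows; each row is the pose to reach, as a shift and turn from the pose commanded when the call began; what a row does not reach only later rows make up. The controller multiplies each number of a shift by 250 mm and each number of a turn by 30 degrees. A row lasts 1/12 s, in which the tool goes at most 41.7 mm and 7.16 degrees, less where a joint would pass 70% of its speed; a pose out of reach is approached as far as the arm can. A call with a number of a shift or a turn outside -1 to 1 is refused whole. A call with a gripper value outside its range is refused whole. "jaw" is the closure, from -1 (fully open) to 1 (shut), so that 0 is half open, set as the call begins (left out, the last holds). The fingers move at their own pace and stop on an object; "newtons" is the grip in N (left out, the last holds). Time passes only in rows, so rows that repeat a pose let the fingers close, or fill a call up. It gives the time, the measured TCP pose, the force, the opening and the grip force at its end, in the units of the state.
- get_state(): the state, without advancing time (a new reading comes with each control period).
- grab_frame(name): name is "side" or "top" or "wrist"; returns the picture (480x640x3 uint8, blue, green, red); there is no depth.
- camera_model(name): a dict with "fx", "fy", "cx", "cy" (pixels), "xyz" and "rotation" of the camera in the world. Camera axes: x right, y down, z forward; pixel columns grow to the right and rows downward; lengths in m; the calibration is good to about 2 mm. A picture is of the moment at which its call begins: read the wrist's pose just before it. camera_model takes no time and is no camera call; for the wrist camera it gives the pose at the moment of the call.
- job_done(): hands the job in; it is judged then, once.
The state is a dict: "t": time; "q": joint angles; "qd": joint speeds; "joint_efforts": joint torques, N m; "eef_pos": TCP position; "ee_rot": TCP orientation; "force": force on the tool from outside, world axes, zero at the start; "moment": the same for the moment, N m; "width": finger opening in m; "gripper_force": force on a finger pad.
Only numpy, scipy, OpenCV 4.12 (cv2) and the standard library are available. Lean on these libraries where they do the work, as an engineer would, in place of code of your own. Each camera call takes 0.05 s, during which the arm holds its last target. There are 200 camera calls.

## Task

Load the orange auto-injector into the sloping ready chute: free the red catch by sliding it fully down the slope, pull the black gate handle out sideways as far as it goes, then send the injector down the chute black nose first so that it slides fully home to the bottom stop. Then push the gate fully shut behind it, leaving the catch back, and do not disturb the pill organiser, nebuliser cup, tube rack or reflex hammer.

Things in the scene. Friction and masses are not known exactly. Their poses are not given: they have to be found in the camera images.
- chute: Fixed gravity chute on a stand, 225 long, 201 wide, 195 mm high. Origin: on the counter, on the chute's centre line; x level towards its high end, y left of that, z up. Its floor slopes 35 deg, rising to +x: it starts at the bottom stop (x -100, z 22 mm; s = 0) and runs up along (0.819, 0.574) in x, z; its normal is (-0.574, 0.819). Below: s = way up the slope, n = height square off the floor.
- load_point (a point): Point on the floor's centre line at s 195 mm, on the open loading deck: a good place to let go of the injector lying along the slope, nose down; it then slides home by itself (slippery floor). The deck is 120 mm wide from s 182 to 262 mm, walls 26 mm high; below it a funnel narrows to 60 mm at s 146. The floor spans y +66 to -135 mm; catch and gate handle are on the -y part.
- nose_home (a point): Where the injector's nose point is when fully home (s 0, y 0, n 12 mm), at the bottom stop. From s 0 to 70 mm a lane 34 mm wide lies between blocks 36 mm high reaching out to y +-36 mm, under two blue straps at n 36 to 40 mm; then a funnel to s 92 mm.
- tail_home (a point): Where the injector's tail point is when fully home nose first (s 130, y 0, n 12 mm). From s 92 to 146 mm the lane is 60 mm wide between walls 26 mm high and 6 mm thick; the gate crosses it at s 139 mm.
- catch (a joint): Slide of the red catch, in m: 0 to 0.006 at the start (locking the gate), 0.038 fully freed. Grows as the catch moves straight down the slope. Stays where it is left; about 2.5 N of friction.
- catch_grip (a point): Grip point on the red catch's upright tab: y -87, n 45 mm, and s 75 mm when the joint reads 0. The tab is 12 mm thick along y, 26 mm along the slope, its top at n 58 mm; it stands square to the floor: take it with the tool tilted 35 deg, square to the floor, fingers closing along y. From it a low red bar (n up to 17 mm) runs up the slope and blocks the gate plate's outer end.
- gate (a joint): Slide of the gate, in m: 0 shut, 0.050 fully open. Grows as the gate moves sideways towards the chute's -y. It cannot move more than about 3 mm until the catch has moved 15 mm or more. Stays where it is left; about 2 N of friction.
- gate_grip (a point): Grip point on the black upright gate handle: s 139, n 45 mm, y -62 mm when shut (-112 when open). The handle is 12 mm thick along y, 26 mm along the slope, its top at n 58 mm, square to the floor. It carries a steel gate plate, 6 mm thick, 29 mm high, that closes the lane just behind the place of the injector when home.
- injector: Loose orange auto-injector, 130 long, 24 mm thick, about 90 g, lying flat. Origin: middle of its length, on its underside; x points to the black nose, z up. From x -31 to +65 mm the body is 26 mm wide; the rear (x -65 to -31 mm, blue band) is a head 48 mm wide, which does not pass the narrow lane: head first it jams. Top and underside are alike.
- nose (a point): Middle of the injector's black nose face (x = +65 mm, 12 mm above its underside).
- tail (a point): Middle of the injector's head end face (x = -65 mm, 12 mm above its underside).
- organiser: Bystander: white pill organiser, 110 x 42 x 26 mm high, long along its x. Origin under its centre.
- cup: Bystander: clear nebuliser cup, upright, 56 mm across, 72 mm high. Origin under its centre.
- tube_rack: Bystander: white rack 84 x 40 mm with two blue-capped specimen tubes standing in it, 110 mm high in all. Origin under its centre.
- hammer: Bystander: chrome reflex hammer lying flat, 170 mm long along its x, head 52 mm wide and 22 mm high at +x. Origin: on the counter under its middle.

How it is judged:
On the way, in this order (a step that is already met when the one before it is completed fails the run):
1. the red catch is slid back, more than 30 mm (value of joint catch above 0.03 m), for 0.2 s.
2. the gate is open, more than 44 mm (value of joint gate above 0.044 m), for 0.2 s.
3. the injector lies home at the bottom of the chute, nose first, within 12 mm at both ends, and let go (distance between nose and nose_home below 0.012 m and distance between tail and tail_home below 0.012 m and contact force between the fingers and injector below 0.1 N and linear speed of injector below 0.02 m/s), for 0.2 s.
At the end, for the whole second after the job is handed in: The injector lies at rest at the bottom of the chute, nose first, nose and tail each within 12 mm of their home points; the gate is shut again to within 6 mm; the red catch is still back by more than 30 mm (distance between nose and nose_home below 0.012 m and distance between tail and tail_home below 0.012 m and linear speed of injector below 0.02 m/s and value of joint gate below 0.006 m and value of joint catch above 0.03 m); the robot touches nothing.
It fails at once if the pill organiser is moved more than 20 mm (distance of organiser from where it was at the start of the episode above 0.02 m).
It fails at once if the nebuliser cup is moved more than 20 mm or tipped (distance of cup from where it was at the start of the episode above 0.02 m or angle between cup's own z axis and vertical above 0.4 rad).
It fails at once if the tube rack is moved more than 20 mm or tipped (distance of tube_rack from where it was at the start of the episode above 0.02 m or angle between tube_rack's own z axis and vertical above 0.4 rad).
It fails at once if the reflex hammer is moved more than 20 mm (distance of hammer from where it was at the start of the episode above 0.02 m).
It also fails if it takes over 59 s, if anything falls off the work surface, if the arm or the gripper's body presses on something with over 40 N, if the wrist force passes 120 N, or if a joint passes its speed limit or range.

## Working session

There is one attempt and no reset: what is moved stays moved. The work goes in short steps, Python scripts to look and compute and a tool call to move; the robot and the scene stay as the last step left them, time stands still between calls to the robot, and variables do not carry over. Pictures are saved under pics/ and viewed, at most 10 in all, crops included, and the job is handed in when it is done.

Besides the shell and the picture viewer there is one more tool, called after "Request:" in YAML: its name, and indented under it one key for each argument. apply_moves: Moves the arm, as the interface text tells. Shifts and turns lie within -1 to 1; 1 stands for 250 mm of shift or 30 degrees of turn. Its arguments: {"type":"object","properties":{"steps":{"type":"array"},"jaw":{"type":"number"},"newtons":{"type":"number"}},"required":["steps"]}

```bash
mkdir -p pics; ls; python3 - <<'E'
from station import *
import cv2
s=get_state();print({k:s[k] for k in('t','eef_pos','ee_rot','width')})
try: print(s['hold_point_z'])
except Exception as e: print(e)
for n in('top','side'):
    cv2.imwrite(f'pics/{n}0.png',grab_frame(n)); print(n,camera_model(n))
E
```

```text
pics
{'t': 0.0, 'eef_pos': array([0.17852478, 0.65047376, 0.22563912]), 'ee_rot': array([ 3.13998140e+00, -1.64507601e-04, -2.67884847e-01]), 'width': 0.08737564545688775}
'hold_point_z'
top {'fx': 450.64443796423757, 'fy': 450.64443796423757, 'cx': 315.69196116782626, 'cy': 248.3588184685608, 'xyz': array([0.42830748, 0.09345084, 1.03932144]), 'rotation': array([-3.03189303,  0.00683486, -1.56868695])}
side {'fx': 488.31540590298687, 'fy': 488.31540590298687, 'cx': 328.98585476698776, 'cy': 241.27508759979992, 'xyz': array([ 0.36799376, -0.70987026,  0.6287416 ]), 'rotation': array([-2.13870386,  0.02425559, -0.19732959])}
```

View pics/top0.png

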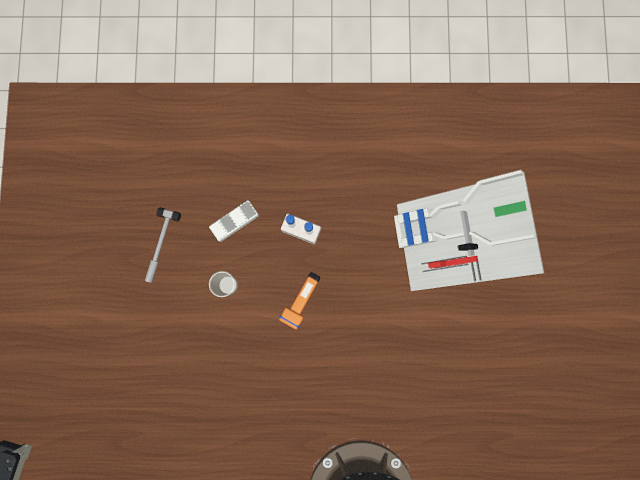

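View pics/side0.png

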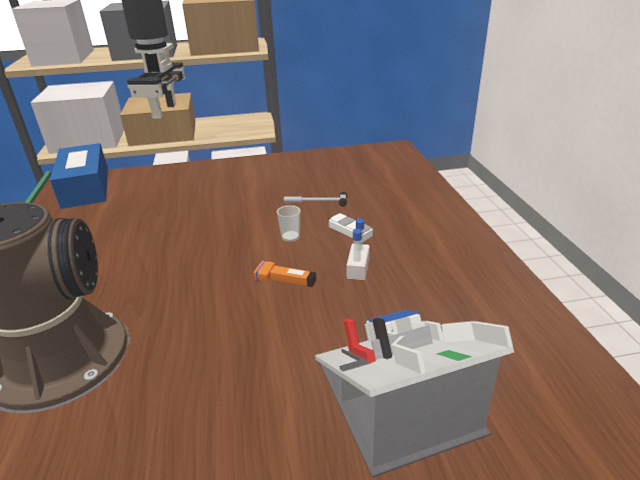

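```bash
python3 -c "
import station;print([n for n in dir(station) if n[0]!='_'])
print(getattr(station,'hold_point_z',None))"; python3 - <<'E'
from station import *
print(get_state().keys())
E
```

```text
['Unreachable', 'camera_model', 'get_state', 'grab_frame', 'hold_point_z', 'job_done']
0.0188
dict_keys(['t', 'q', 'qd', 'joint_efforts', 'eef_pos', 'ee_rot', 'force', 'moment', 'gripper_force', 'width'])
```

The top view shows the injector at about (300,302) with its nose up-right at (314,277). The chute is at (395–543, 170–290) with its high end to the right, and the catch and handle are on the robot side. I'll crop the chute and injector next.

```bash
python3 - <<'E'
import cv2,numpy as np
t=cv2.imread('pics/top0.png');s=cv2.imread('pics/side0.png')
a=cv2.resize(t[165:297,388:548],None,fx=4,fy=4,interpolation=cv2.INTER_CUBIC)
b=cv2.resize(t[265:335,275:325],None,fx=3,fy=3,interpolation=cv2.INTER_CUBIC)
o=np.zeros((528,800,3),np.uint8);o[:,:640]=a;o[:210,645:795]=b
cv2.imwrite('pics/c1.png',o)
cv2.imwrite('pics/c2.png',cv2.resize(s[305:470,310:520],None,fx=3.5,fy=3.5,interpolation=cv2.INTER_CUBIC))
E
```

```text
(no output)
```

View pics/c1.png

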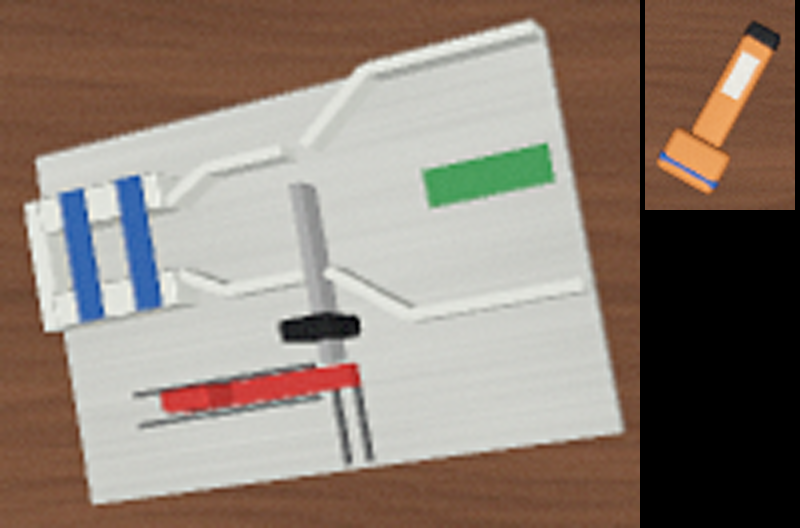

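View pics/c2.png

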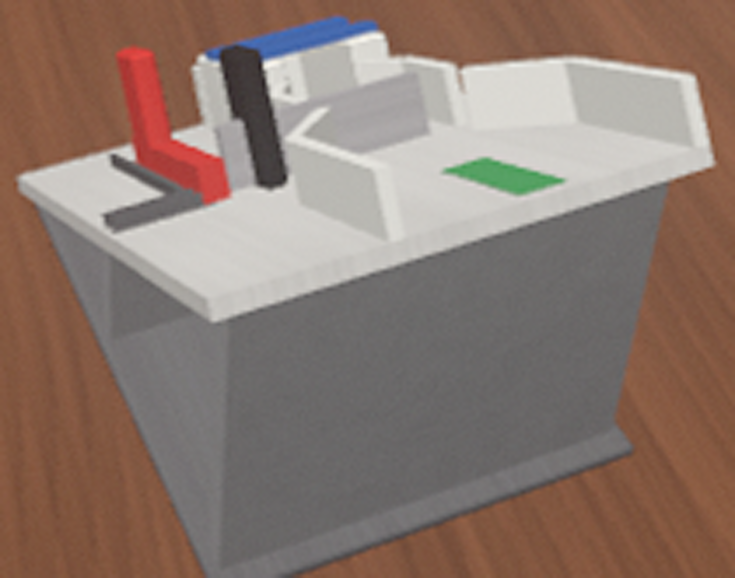

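The crops show the floor corners clearly: top crop (37,157), (92,503), (622,432); side crop (20,178), (210,300), (712,160). I'll fit the chute pose to these and the injector to its nose and head.

```bash
cat >h.py <<'E'
from station import *
import numpy as np,cv2
from scipy.spatial.transform import Rotation as R
from scipy.optimize import least_squares
def proj(c,P):
    p=(np.atleast_2d(P)-c['xyz'])@R.from_euler('xyz',c['rotation']).as_matrix()
    return np.c_[c['fx']*p[:,0]/p[:,2]+c['cx'],c['fy']*p[:,1]/p[:,2]+c['cy']]
def ray(c,uv,z):
    d=R.from_euler('xyz',c['rotation']).apply([(uv[0]-c['cx'])/c['fx'],(uv[1]-c['cy'])/c['fy'],1])
    return c['xyz']+d*(z-c['xyz'][2])/d[2]
def loc(s,y,n): # chute frame, metres
    return np.array([-.1+.819*s-.574*n,y,.022+.574*s+.819*n])
def chute(p,s,y,n):
    return R.from_euler('z',p[2]).apply(loc(s/1e3,y/1e3,n/1e3))+[p[0],p[1],0]
E
python3 - <<'E'
from h import *
T,S=camera_model('top'),camera_model('side')
t=lambda u,v:(388+u/4,165+v/4); s=lambda u,v:(310+u/3.5,305+v/3.5)
obs=[(T,t(37,157),(0,66,0)),(T,t(92,503),(0,-135,0)),(T,t(622,432),(262,-135,0)),
(S,s(20,178),(0,-135,0)),(S,s(210,302),(262,-135,0)),(S,s(712,158),(262,66,0)),
(S,s(243,48),(139,-62,58)),(T,t(583,283),(262,-63,26)),(T,t(540,27),(262,63,26)),(S,s(690,75),(262,63,26))]
f=lambda p:np.concatenate([(proj(c,chute(p,*l))-u)[0] for c,u,l in obs])
r=least_squares(f,[.45,-.25,-1.5],loss='soft_l1');print(r.x,np.degrees(r.x[2]));print(r.fun.reshape(-1,2).round(1))
p=r.x;np.save('p.npy',p)
for n,l in dict(catch0=(75,-87,58),catch6=(69,-87,58)).items(): print(n,(proj(S,chute(p,*l))[0]-[310,305])*3.5)
ii=lambda u,v:(275+(u-645)/3,265+v/3)
a=ray(T,ii(763,34),.024);b=ray(T,ii(685,176),.024)
print(a,b,np.linalg.norm(a-b),np.degrees(np.arctan2(*(a-b)[1::-1])))
for n in('cup',(223,285)),('rack',(301,229)),('org',(234,221)),('hamh',(168,214)),('hamt',(150,280)):print(n[0],ray(T,n[1],.03).round(3))
for l in [(75,-87,45),(139,-62,45),(195,0,0),(0,0,12),(130,0,12)]:print(l,chute(p,*l).round(4))
E
```

```text
[ 0.59579175 -0.20455578 -1.43058073] -81.9662382501878
[[ 4.4 -2.1]
 [ 4.8 -1.4]
 [-0.3 -0.7]
 [ 0.6  0.9]
 [-1.8 -0. ]
 [-0.5 -2.7]
 [-1.7  0.6]
 [-0.1 -0.7]
 [-1.8 -1.2]
 [-0.6  1.6]]
catch0 [135.50555233  51.86867689]
catch6 [131.56826349  50.78707474]
[0.47675854 0.1035516  0.024     ] [0.37134273 0.16119049 0.024     ] 0.12014463732611906 -28.66880086993718
cup [0.457 0.308 0.03 ]
rack [0.584 0.134 0.03 ]
org [0.602 0.286 0.03 ]
hamh [0.618 0.437 0.03 ]
hamt [0.468 0.472 0.03 ]
(75, -87, 45) [ 0.5006 -0.1529  0.1019]
(139, -62, 45) [ 0.5327 -0.2013  0.1386]
(195, 0, 0) [ 0.6041 -0.2637  0.1339]
(0, 0, 12) [ 0.5809 -0.0987  0.0318]
(130, 0, 12) [ 0.5957 -0.2041  0.1064]
```

```bash
cat >>h.py <<'E'
def Rch(p): return R.from_euler('z',p[2])*R.from_matrix(np.array([[.8192,0,.5736],[0,-1,0],[.5736,0,-.8192]]).T)
def plan(pos,rot,ncall=1):
    "remaining move to TCP pose, in move units"
    s=get_state();d=(np.array(pos)-s['eef_pos'])/.25
    w=np.degrees((rot*R.from_euler('xyz',s['ee_rot']).inv()).as_rotvec())/30
    print('t %.2f'%s['t'],'T',d.round(3),'Rv',w.round(3),'q',s['q'].round(2),'F',s['force'].round(1),'w %.4f'%s['width'])
    return d,w
HP=.0188
def tcp(p,s,y,n): return chute(p,s,y,n-1e3*HP) # grasp point -> TCP for tool square to floor
E
python3 - <<'E'
from h import *
T,S=camera_model('top'),camera_model('side')
t=lambda u,v:(388+u/4,165+v/4); s=lambda u,v:(310+u/3.5,305+v/3.5)
def g(p):
  o=[(T,t(37,157),(p[3],66,0)),(T,t(92,503),(p[3],-135,0)),(T,t(622,432),(262,-135,0)),
(S,s(20,178),(p[3],-135,0)),(S,s(210,302),(262,-135,0)),(S,s(712,158),(262,66,0)),
(S,s(243,48),(139,-62,58)),(T,t(583,283),(262,-63,26)),(T,t(540,27),(262,63,26)),(S,s(690,75),(262,63,26)),
(T,t(294,184),(142,30,29)),(T,t(343,360),(142,-84,25))][:10]
  return np.concatenate([(proj(c,chute(p[:3],*l))-u)[0] for c,u,l in o])
r=least_squares(g,[.6,-.2,-1.43,-5.]);print(r.x,np.degrees(r.x[2]));print(r.fun.reshape(-1,2).round(1).tolist())
p=r.x[:3];np.save('p.npy',p)
for l in [(73,-87,58),(86,-87,58)]: print((proj(S,chute(p,*l))[0]-[310,305])*3.5)
print(chute(p,139,-62,58), (proj(S,chute(p,139,-62,58))[0]-[310,305])*3.5)
plan(tcp(p,73,-87,130),Rch(p))
E
```

```text
[  0.59624244  -0.20568522  -1.43337086 -12.69244597] -82.12610098571609
[[-0.1, -1.1], [-0.1, -1.1], [0.2, -0.7], [-0.7, -0.0], [-1.5, 0.5], [0.2, -2.0], [-1.2, 0.9], [0.5, -0.8], [-1.1, -1.3], [0.1, 2.3]]
[135.97215731  52.55845897]
[144.64026174  54.9823516 ]
[ 0.53216232 -0.19491118  0.149288  ] [238.92347212  51.26810806]
t 0.10 T [ 1.269 -3.06  -0.283] Rv [-0.925 -0.816 -2.152] q [ 1.59  0.36  0.01 -0.   -1.22 -0.29] F [ 0.1 -0.7 -0.5] w 0.0879
```

Request:
apply_moves:
  steps:
    - {"translation": [0.042,-0.1,0],"rotation": [-0.03,-0.027,-0.07]}
    - {"translation": [0.084,-0.2,0],"rotation": [-0.06,-0.054,-0.14]}
    - {"translation": [0.126,-0.3,0],"rotation": [-0.09,-0.081,-0.21]}
    - {"translation": [0.168,-0.4,0],"rotation": [-0.12,-0.108,-0.28]}
    - {"translation": [0.21,-0.5,0],"rotation": [-0.15,-0.135,-0.35]}
    - {"translation": [0.252,-0.6,0],"rotation": [-0.18,-0.162,-0.42]}
    - {"translation": [0.294,-0.7,0],"rotation": [-0.21,-0.189,-0.49]}
    - {"translation": [0.336,-0.8,0],"rotation": [-0.24,-0.216,-0.56]}
    - {"translation": [0.378,-0.9,0],"rotation": [-0.27,-0.243,-0.63]}
    - {"translation": [0.42,-1.0,0],"rotation": [-0.3,-0.27,-0.7]}
  jaw: 0.1
  newtons: 20

```text
t: 0.93
eef_pos: [0.2839, 0.3994, 0.2263]
ee_rot: [3.061, -0.196, -0.629]
force: [0.2, 0.1, 0.1]
width: 0.0399
gripper_force: 0.0
```

Request:
apply_moves:
  steps:
    - {"translation": [0.042,-0.1,0],"rotation": [-0.03,-0.027,-0.07]}
    - {"translation": [0.084,-0.2,0],"rotation": [-0.06,-0.054,-0.14]}
    - {"translation": [0.126,-0.3,0],"rotation": [-0.09,-0.081,-0.21]}
    - {"translation": [0.168,-0.4,0],"rotation": [-0.12,-0.108,-0.28]}
    - {"translation": [0.21,-0.5,0],"rotation": [-0.15,-0.135,-0.35]}
    - {"translation": [0.252,-0.6,0],"rotation": [-0.18,-0.162,-0.42]}
    - {"translation": [0.294,-0.7,0],"rotation": [-0.21,-0.189,-0.49]}
    - {"translation": [0.336,-0.8,0],"rotation": [-0.24,-0.216,-0.56]}
    - {"translation": [0.378,-0.9,0],"rotation": [-0.27,-0.243,-0.63]}
    - {"translation": [0.42,-1.0,0],"rotation": [-0.3,-0.27,-0.7]}

```text
t: 1.77
eef_pos: [0.3888, 0.1495, 0.2265]
ee_rot: [3.055, -0.405, -0.996]
force: [-0.3, 0.2, -0.8]
width: 0.0395
gripper_force: 0.0
```

```bash
python3 - <<'E'
from h import *
p=np.load('p.npy');plan(tcp(p,73,-87,130),Rch(p))
E
```

```text
t 1.77 T [ 0.428 -1.056 -0.286] Rv [-0.319 -0.273 -0.753] q [ 1.14 -0.   -0.64  0.31 -1.25 -0.73] F [-0.3  0.2 -0.8] w 0.0395
```

Request:
apply_moves:
  steps:
    - {"translation": [0.043,-0.1,0],"rotation": [-0.032,-0.027,-0.075]}
    - {"translation": [0.086,-0.2,0],"rotation": [-0.064,-0.055,-0.15]}
    - {"translation": [0.129,-0.3,0],"rotation": [-0.096,-0.082,-0.225]}
    - {"translation": [0.172,-0.4,0],"rotation": [-0.128,-0.11,-0.3]}
    - {"translation": [0.215,-0.5,0],"rotation": [-0.16,-0.137,-0.375]}
    - {"translation": [0.258,-0.6,0],"rotation": [-0.191,-0.164,-0.45]}
    - {"translation": [0.301,-0.7,0],"rotation": [-0.223,-0.191,-0.53]}
    - {"translation": [0.344,-0.8,0],"rotation": [-0.255,-0.218,-0.6]}
    - {"translation": [0.387,-0.9,-0.05],"rotation": [-0.287,-0.246,-0.68]}
    - {"translation": [0.428,-1.0,-0.1],"rotation": [-0.319,-0.273,-0.753]}

```text
t: 2.6
eef_pos: [0.4963, -0.1, 0.2015]
ee_rot: [-3.14, -0.61, -1.435]
force: [-0.0, 0.6, -0.7]
width: 0.0393
gripper_force: 0.0
```

```bash
python3 - <<'E'
from h import *
p=np.load('p.npy');plan(tcp(p,73,-87,130),Rch(p))
c=camera_model('wrist');f=grab_frame('wrist')
for l in [(75,-87,58),(69,-87,58),(139,-62,58)]:
    u=proj(c,chute(p,*l))[0];print(u);cv2.drawMarker(f,tuple(int(v) for v in u),(0,255,0),0,8)
cv2.imwrite('pics/w1.png',f)
E
```

```text
t 2.60 T [-0.002 -0.058 -0.186] Rv [-0.002  0.003  0.   ] q [ 0.57  0.12 -0.76  0.64 -1.07 -0.85] F [-0.   0.6 -0.7] w 0.0393
[328.15947139 258.94306815]
[328.13926426 266.67152112]
[292.20390196 170.62999733]
```

View pics/w1.png

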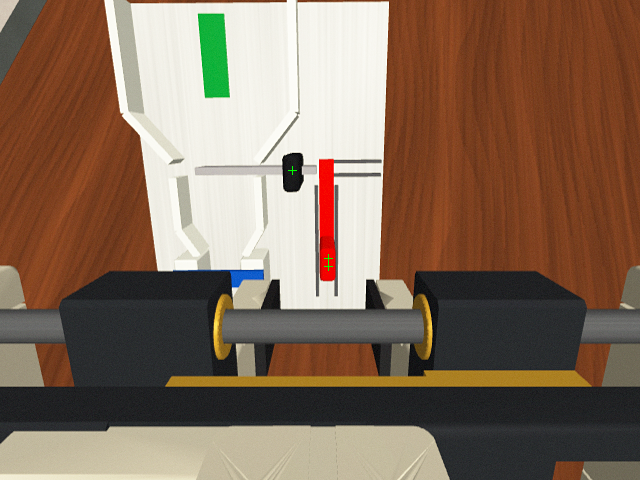

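The wrist view confirms the fit: the handle marker at (292,170) and the catch markers at (328,259–266) lie on the tops of the parts.

```bash
python3 - <<'E'
from h import *
p=np.load('p.npy');r=Rch(p)
plan(tcp(p,72,-87,85),r);plan(tcp(p,72,-87,46),r)
d=lambda a,b:print(((tcp(p,*b)-tcp(p,*a))/.25).round(3))
d((72,-87,46),(36,-87,46));d((36,-87,46),(36,-87,106))
d((36,-87,106),(139,-62,106));d((139,-62,106),(139,-62,47));d((139,-62,47),(139,-113,47))
E
```

```text
t 2.65 T [ 0.017 -0.145 -0.323] Rv [ 0.004 -0.006  0.01 ] q [ 0.56  0.12 -0.76  0.64 -1.07 -0.85] F [-0.2 -2.7 -3.6] w 0.0396
t 2.65 T [ 0.029 -0.234 -0.451] Rv [ 0.004 -0.006  0.01 ] q [ 0.56  0.12 -0.76  0.64 -1.07 -0.85] F [-0.2 -2.7 -3.6] w 0.0396
[-0.016  0.117 -0.083]
[-0.019  0.136  0.197]
[ 0.145 -0.321  0.236]
[ 0.019 -0.134 -0.193]
[-0.202 -0.028  0.   ]
```

Request:
apply_moves:
  steps:
    - {"translation": [0.005,-0.04,-0.1],"rotation": [0,0,0]}
    - {"translation": [0.01,-0.08,-0.2],"rotation": [0,0,0]}
    - {"translation": [0.015,-0.12,-0.28],"rotation": [0,0,0]}
    - {"translation": [0.017,-0.145,-0.323],"rotation": [0,0,0]}
    - {"translation": [0.02,-0.167,-0.355],"rotation": [0,0,0]}
    - {"translation": [0.023,-0.19,-0.387],"rotation": [0,0,0]}
    - {"translation": [0.026,-0.212,-0.419],"rotation": [0,0,0]}
    - {"translation": [0.029,-0.234,-0.451],"rotation": [0,0,0]}
    - {"translation": [0.029,-0.234,-0.451],"rotation": [0,0,0]}
    - {"translation": [0.029,-0.234,-0.451],"rotation": [0,0,0]}

```text
t: 3.48
eef_pos: [0.5024, -0.1581, 0.0886]
ee_rot: [3.139, -0.61, -1.431]
force: [0.7, -0.8, -0.5]
width: 0.0394
gripper_force: 0.0
```

Request:
apply_moves:
  steps:
    - {"translation": [0,0,0],"rotation": [0,0,0]}
    - {"translation": [0,0,0],"rotation": [0,0,0]}
    - {"translation": [0,0,0],"rotation": [0,0,0]}
    - {"translation": [0,0,0],"rotation": [0,0,0]}
    - {"translation": [0,0,0],"rotation": [0,0,0]}
    - {"translation": [0,0,0],"rotation": [0,0,0]}
    - {"translation": [0,0,0],"rotation": [0,0,0]}
    - {"translation": [0,0,0],"rotation": [0,0,0]}
    - {"translation": [0,0,0],"rotation": [0,0,0]}
    - {"translation": [0,0,0],"rotation": [0,0,0]}
  jaw: 1
  newtons: 20

```text
t: 4.32
eef_pos: [0.5015, -0.1581, 0.0889]
ee_rot: [3.139, -0.611, -1.431]
force: [-9.6, 5.4, 7.0]
width: 0.0116
gripper_force: 20.0
```

```bash
python3 - <<'E'
from h import *
p=np.load('p.npy');plan(tcp(p,72,-87,46),Rch(p))
E
```

```text
t 4.32 T [ 0.003 -0.014 -0.013] Rv [ 0.    -0.003 -0.001] q [ 0.36  0.26 -0.96  0.95 -0.76 -1.06] F [-9.6  5.4  7. ] w 0.0116
```

Request:
apply_moves:
  steps:
    - {"translation": [-0.002,0.015,-0.011],"rotation": [0,0,0]}
    - {"translation": [-0.004,0.03,-0.022],"rotation": [0,0,0]}
    - {"translation": [-0.006,0.045,-0.033],"rotation": [0,0,0]}
    - {"translation": [-0.008,0.06,-0.043],"rotation": [0,0,0]}
    - {"translation": [-0.01,0.075,-0.054],"rotation": [0,0,0]}
    - {"translation": [-0.012,0.09,-0.065],"rotation": [0,0,0]}
    - {"translation": [-0.014,0.105,-0.075],"rotation": [0,0,0]}
    - {"translation": [-0.016,0.117,-0.083],"rotation": [0,0,0]}
    - {"translation": [-0.016,0.117,-0.083],"rotation": [0,0,0]}
    - {"translation": [-0.016,0.117,-0.083],"rotation": [0,0,0]}

```text
t: 5.15
eef_pos: [0.4974, -0.1296, 0.0687]
ee_rot: [3.139, -0.613, -1.432]
force: [-9.1, 1.3, 10.3]
width: 0.0119
gripper_force: 20.0
```

```bash
python3 - <<'E'
from h import *
p=np.load('p.npy');plan(tcp(p,36,-87,46),Rch(p))
E
```

```text
t 5.15 T [ 0.004 -0.011 -0.015] Rv [ 0.004 -0.004 -0.   ] q [ 0.42  0.3  -0.97  0.95 -0.75 -1.13] F [-9.1  1.3 10.3] w 0.0119
```

Request:
apply_moves:
  steps:
    - {"translation": [0,0,0],"rotation": [0,0,0]}
    - {"translation": [0,0,0],"rotation": [0,0,0]}
    - {"translation": [0,0,0],"rotation": [0,0,0]}
    - {"translation": [0,0,0],"rotation": [0,0,0]}
    - {"translation": [0,0,0],"rotation": [0,0,0]}
    - {"translation": [-0.003,0.027,0.039],"rotation": [0,0,0]}
    - {"translation": [-0.007,0.054,0.078],"rotation": [0,0,0]}
    - {"translation": [-0.011,0.081,0.117],"rotation": [0,0,0]}
    - {"translation": [-0.015,0.108,0.157],"rotation": [0,0,0]}
    - {"translation": [-0.019,0.136,0.197],"rotation": [0,0,0]}
  jaw: 0.2

```text
t: 5.98
eef_pos: [0.494, -0.0939, 0.1176]
ee_rot: [3.141, -0.61, -1.431]
force: [0.7, -0.8, -0.3]
width: 0.0347
gripper_force: 0.0
```

```bash
python3 - <<'E'
from h import *
p=np.load('p.npy');r=Rch(p)
plan(tcp(p,139,-62,106),r);plan(tcp(p,139,-62,49),r)
c=camera_model('wrist');f=grab_frame('wrist')
for l in [(37,-87,58),(139,-62,58)]:
    u=proj(c,chute(p,*l))[0];print(u);cv2.drawMarker(f,tuple(int(v) for v in u),(0,255,0),0,8)
cv2.imwrite('pics/w2.png',f)
E
```

```text
t 5.98 T [ 0.143 -0.337  0.222] Rv [-0.002 -0.002 -0.003] q [ 0.55  0.23 -0.88  0.74 -0.89 -1.02] F [ 0.7 -0.8 -0.3] w 0.0347
t 5.98 T [ 0.161 -0.467  0.035] Rv [-0.002 -0.002 -0.003] q [ 0.55  0.23 -0.88  0.74 -0.89 -1.02] F [ 0.7 -0.8 -0.3] w 0.0347
[326.94480414 268.38366422]
[275.95371914  67.86319078]
```

View pics/w2.png

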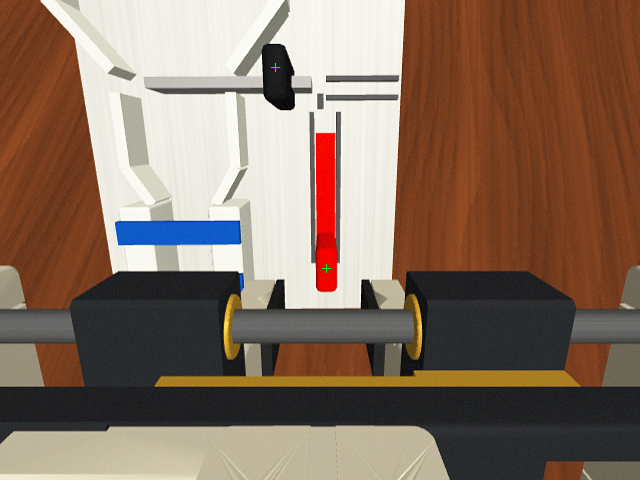

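The catch is back: its tab top sits at (327,268), which is s≈37, and the gate's path is clear. I'll go to the gate handle, grip it and pull.

Request:
apply_moves:
  steps:
    - {"translation": [0.03,-0.06,0.07],"rotation": [0,0,0]}
    - {"translation": [0.06,-0.13,0.13],"rotation": [0,0,0]}
    - {"translation": [0.09,-0.21,0.18],"rotation": [0,0,0]}
    - {"translation": [0.12,-0.28,0.21],"rotation": [0,0,0]}
    - {"translation": [0.143,-0.337,0.222],"rotation": [0,0,0]}
    - {"translation": [0.148,-0.37,0.175],"rotation": [0,0,0]}
    - {"translation": [0.152,-0.4,0.13],"rotation": [0,0,0]}
    - {"translation": [0.157,-0.435,0.082],"rotation": [0,0,0]}
    - {"translation": [0.161,-0.467,0.035],"rotation": [0,0,0]}
    - {"translation": [0.161,-0.467,0.035],"rotation": [0,0,0]}

```text
t: 6.87
eef_pos: [0.5352, -0.2112, 0.1262]
ee_rot: [-3.141, -0.611, -1.43]
force: [-7.9, 11.3, 12.3]
width: 0.0349
gripper_force: 8.5
```

Request:
apply_moves:
  steps:
    - {"translation": [0,0,0],"rotation": [0,0,0]}
    - {"translation": [0,0,0],"rotation": [0,0,0]}
    - {"translation": [0,0,0],"rotation": [0,0,0]}
    - {"translation": [0,0,0],"rotation": [0,0,0]}
    - {"translation": [0,0,0],"rotation": [0,0,0]}
    - {"translation": [0,0,0],"rotation": [0,0,0]}
    - {"translation": [0,0,0],"rotation": [0,0,0]}
    - {"translation": [0,0,0],"rotation": [0,0,0]}
    - {"translation": [0,0,0],"rotation": [0,0,0]}
    - {"translation": [0,0,0],"rotation": [0,0,0]}
  jaw: 1

```text
t: 7.7
eef_pos: [0.5341, -0.211, 0.1264]
ee_rot: [3.141, -0.61, -1.431]
force: [-5.4, 7.0, 9.2]
width: 0.0117
gripper_force: 25.9
```

```bash
python3 - <<'E'
from h import *
p=np.load('p.npy');r=Rch(p)
plan(tcp(p,139,-62,49),r);plan(tcp(p,139,-113,49),r)
E
```

```text
t 7.70 T [0.001 0.001 0.001] Rv [-0.001 -0.001 -0.003] q [ 0.23  0.25 -0.86  0.95 -0.78 -0.89] F [-5.4  7.   9.2] w 0.0117
t 7.70 T [-0.201 -0.027  0.001] Rv [-0.001 -0.001 -0.003] q [ 0.23  0.25 -0.86  0.95 -0.78 -0.89] F [-5.4  7.   9.2] w 0.0117
```

Request:
apply_moves:
  steps:
    - {"translation": [-0.02,0.0,0.006],"rotation": [0,0,0]}
    - {"translation": [-0.045,-0.004,0.006],"rotation": [0,0,0]}
    - {"translation": [-0.07,-0.008,0.006],"rotation": [0,0,0]}
    - {"translation": [-0.095,-0.012,0.006],"rotation": [0,0,0]}
    - {"translation": [-0.12,-0.015,0.006],"rotation": [0,0,0]}
    - {"translation": [-0.145,-0.018,0.006],"rotation": [0,0,0]}
    - {"translation": [-0.17,-0.021,0.006],"rotation": [0,0,0]}
    - {"translation": [-0.19,-0.024,0.006],"rotation": [0,0,0]}
    - {"translation": [-0.203,-0.026,0.006],"rotation": [0,0,0]}
    - {"translation": [-0.203,-0.026,0.006],"rotation": [0,0,0]}

```text
t: 8.53
eef_pos: [0.4845, -0.2171, 0.1273]
ee_rot: [-3.14, -0.608, -1.432]
force: [13.5, -9.2, -15.5]
width: 0.0116
gripper_force: 20.0
```

```bash
python3 - <<'E'
from h import *
p=np.load('p.npy');r=Rch(p)
plan(tcp(p,139,-113,49),r)
E
```

```text
t 8.53 T [-0.003 -0.003 -0.003] Rv [-0.005  0.001 -0.005] q [ 0.24  0.17 -0.96  0.96 -0.76 -0.92] F [ 13.5  -9.2 -15.5] w 0.0116
```

Request:
apply_moves:
  steps:
    - {"translation": [0,0,0],"rotation": [0,0,0]}
    - {"translation": [0,0,0],"rotation": [0,0,0]}
    - {"translation": [0,0,0],"rotation": [0,0,0]}
    - {"translation": [0,0,0],"rotation": [0,0,0]}
    - {"translation": [0,0,0],"rotation": [0,0,0]}
    - {"translation": [-0.006,0.04,0.06],"rotation": [0,0,0]}
    - {"translation": [-0.012,0.09,0.13],"rotation": [0,0,0]}
    - {"translation": [-0.018,0.136,0.2],"rotation": [0,0,0]}
    - {"translation": [-0.018,0.136,0.3],"rotation": [0,0,0]}
    - {"translation": [-0.018,0.136,0.4],"rotation": [0,0,0]}
  jaw: 0.2

```text
t: 9.37
eef_pos: [0.4787, -0.1829, 0.2283]
ee_rot: [3.139, -0.61, -1.429]
force: [0.8, -0.4, -0.2]
width: 0.0349
gripper_force: 0.0
```

```bash
python3 - <<'E'
from h import *
p=np.load('p.npy')
plan([.424,.132,.2],R.from_euler('xyz',[np.pi,0,np.radians(151.3)]))
plan([.424,.132,.2],R.from_euler('xyz',[np.pi,0,p[2]]))
c=camera_model('wrist');print(c['fx'],R.from_euler('xyz',get_state()['ee_rot']).inv().apply(c['xyz']-get_state()['eef_pos']))
E
```

```text
t 9.37 T [-0.219  1.26  -0.113] Rv [ 0.811 -1.18  -4.068] q [ 0.4   0.04 -0.8   0.7  -1.04 -0.72] F [ 0.8 -0.4 -0.2] w 0.0349
t 9.37 T [-0.219  1.26  -0.113] Rv [ 1.154  0.158 -0.006] q [ 0.4   0.04 -0.8   0.7  -1.04 -0.72] F [ 0.8 -0.4 -0.2] w 0.0349
367.1076746300566 [ 0.06915839 -0.00113053 -0.1582229 ]
```

Request:
apply_moves:
  steps:
    - {"translation": [-0.01,0.04,0.0],"rotation": [0.1,0.014,0]}
    - {"translation": [-0.02,0.08,0.0],"rotation": [0.2,0.028,0]}
    - {"translation": [-0.03,0.12,0.0],"rotation": [0.3,0.042,0]}
    - {"translation": [-0.04,0.16,0.0],"rotation": [0.4,0.056,0]}
    - {"translation": [-0.05,0.2,0.0],"rotation": [0.5,0.07,0]}
    - {"translation": [-0.06,0.24,0.0],"rotation": [0.6,0.084,0]}
    - {"translation": [-0.07,0.28,0.0],"rotation": [0.7,0.098,0]}
    - {"translation": [-0.08,0.32,0.0],"rotation": [0.8,0.112,0]}
    - {"translation": [-0.09,0.36,0.0],"rotation": [0.9,0.126,0]}
    - {"translation": [-0.1,0.4,0.0],"rotation": [1,0.137,0]}

```text
t: 10.2
eef_pos: [0.4539, -0.0828, 0.2277]
ee_rot: [-3.14, -0.078, -1.432]
force: [-0.7, 0.0, -0.2]
width: 0.0354
gripper_force: 0.0
```

Request:
apply_moves:
  steps:
    - {"translation": [0,0.04,0],"rotation": [0.015,0.002,-0.1]}
    - {"translation": [0,0.08,0],"rotation": [0.03,0.004,-0.2]}
    - {"translation": [0,0.12,0],"rotation": [0.045,0.006,-0.3]}
    - {"translation": [0,0.16,0],"rotation": [0.06,0.008,-0.4]}
    - {"translation": [0,0.2,0],"rotation": [0.075,0.01,-0.5]}
    - {"translation": [0,0.24,0],"rotation": [0.09,0.012,-0.6]}
    - {"translation": [0,0.28,0],"rotation": [0.105,0.014,-0.7]}
    - {"translation": [0,0.32,0],"rotation": [0.12,0.016,-0.8]}
    - {"translation": [0,0.36,0],"rotation": [0.135,0.018,-0.9]}
    - {"translation": [0,0.4,0],"rotation": [0.15,0.02,-1]}

```text
t: 11.03
eef_pos: [0.4537, 0.0169, 0.2275]
ee_rot: [3.122, -0.005, -1.958]
force: [-0.0, 0.3, 1.1]
width: 0.0352
gripper_force: 0.0
```

```bash
python3 - <<'E'
from h import *
plan([.424,.132,.2],R.from_euler('xyz',[np.pi,0,np.radians(151.3)]))
E
```

```text
t 11.03 T [-0.119  0.46  -0.11 ] Rv [-0.036 -0.025 -3.218] q [ 0.46 -0.   -0.43 -0.01 -1.16 -0.85] F [-0.   0.3  1.1] w 0.0352
```

Request:
apply_moves:
  steps:
    - {"translation": [-0.012,0.046,0],"rotation": [0,0,-0.1]}
    - {"translation": [-0.024,0.092,0],"rotation": [0,0,-0.2]}
    - {"translation": [-0.036,0.138,0],"rotation": [0,0,-0.3]}
    - {"translation": [-0.048,0.184,0],"rotation": [0,0,-0.4]}
    - {"translation": [-0.06,0.23,0],"rotation": [0,0,-0.5]}
    - {"translation": [-0.072,0.276,0],"rotation": [0,0,-0.6]}
    - {"translation": [-0.084,0.322,0],"rotation": [0,0,-0.7]}
    - {"translation": [-0.096,0.368,0],"rotation": [0,0,-0.8]}
    - {"translation": [-0.108,0.414,0],"rotation": [0,0,-0.9]}
    - {"translation": [-0.119,0.46,0],"rotation": [0,0,-1]}

```text
t: 11.87
eef_pos: [0.4238, 0.1319, 0.2275]
ee_rot: [3.122, -0.006, -2.481]
force: [-0.6, 0.2, 0.3]
width: 0.0351
gripper_force: 0.0
```

Request:
apply_moves:
  steps:
    - {"translation": [0,0,0],"rotation": [0,0,-0.12]}
    - {"translation": [0,0,0],"rotation": [0,0,-0.23]}
    - {"translation": [0,0,0],"rotation": [0,0,-0.34]}
    - {"translation": [0,0,0],"rotation": [0,0,-0.45]}
    - {"translation": [0,0,0],"rotation": [0,0,-0.56]}
    - {"translation": [0,0,0],"rotation": [0,0,-0.67]}
    - {"translation": [0,0,0],"rotation": [0,0,-0.78]}
    - {"translation": [0,0,0],"rotation": [0,0,-0.89]}
    - {"translation": [0,0,0],"rotation": [0,0,-1]}
    - {"translation": [0,0,0],"rotation": [0,0,-1]}

```text
t: 12.7
eef_pos: [0.424, 0.1313, 0.2275]
ee_rot: [3.123, -0.006, -3.005]
force: [-0.9, -0.9, 0.2]
width: 0.0351
gripper_force: 0.0
```

Request:
apply_moves:
  steps:
    - {"translation": [0,0,0],"rotation": [0,0,-0.12]}
    - {"translation": [0,0,0],"rotation": [0,0,-0.23]}
    - {"translation": [0,0,0],"rotation": [0,0,-0.34]}
    - {"translation": [0,0,0],"rotation": [0,0,-0.45]}
    - {"translation": [0,0,0],"rotation": [0,0,-0.56]}
    - {"translation": [0,0,0],"rotation": [0,0,-0.67]}
    - {"translation": [0,0,0],"rotation": [0,0,-0.78]}
    - {"translation": [0,0,0],"rotation": [0,0,-0.89]}
    - {"translation": [0,0,0],"rotation": [0,0,-1]}
    - {"translation": [0,0,0],"rotation": [0,0,-1]}
  jaw: -0.4

```text
t: 13.53
eef_pos: [0.4242, 0.1313, 0.2275]
ee_rot: [3.123, -0.006, 2.757]
force: [0.2, -0.3, 0.1]
width: 0.0614
gripper_force: 0.0
```

```bash
python3 - <<'E'
from h import *
plan([.424,.132,.2],R.from_euler('xyz',[np.pi,0,np.radians(151.3)]))
c=camera_model('wrist');f=grab_frame('wrist');print(c)
d=R.from_euler('z',np.radians(-28.7)).apply([[.065,0,0],[-.065,0,0]])+[.424,.132,.024]
for u in proj(c,d):print(u);cv2.drawMarker(f,tuple(int(v) for v in u),(0,255,0),0,8)
cv2.imwrite('pics/w3.png',f)
E
```

```text
t 13.53 T [-0.001  0.003 -0.11 ] Rv [-0.037  0.005 -0.221] q [ 0.73 -0.04 -0.47 -0.01 -1.13 -2.68] F [ 0.2 -0.3  0.1] w 0.0614
{'fx': 367.1076746300566, 'fy': 367.1076746300566, 'cx': 322.4174478284142, 'cy': 242.03745806803735, 'xyz': array([0.36057335, 0.1547721 , 0.38591876]), 'rotation': array([ 2.88437203, -0.01977141,  1.18616118])}
[310.92340968 276.05846373]
[325.63433554 148.47399353]
```

View pics/w3.png

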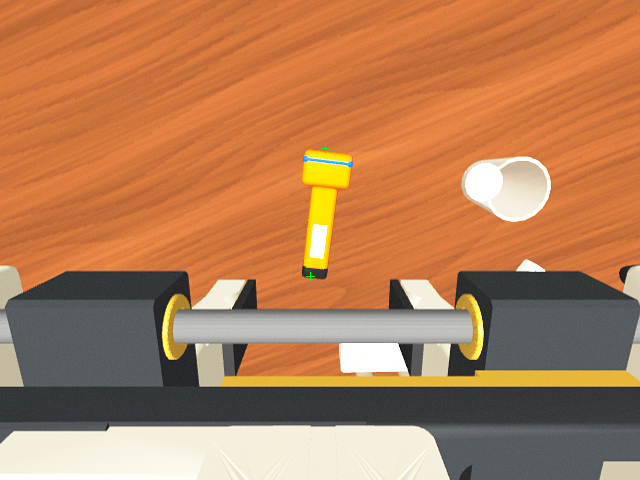

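```bash
python3 - <<'E'
from h import *
c=camera_model('wrist')
a=ray(c,(314.5,277),.024);b=ray(c,(328.5,153),.024);m=(a+b)/2
d=(a-b)[:2];y=np.arctan2(d[1],d[0]);print(a,b,np.linalg.norm(d),np.degrees(y),m)
np.save('inj.npy',[m[0],m[1],y])
r=R.from_euler('xyz',[np.pi,0,y+np.pi])
plan([m[0],m[1],.1],r);plan([m[0],m[1],.005],r)
E
```

```text
[0.48355236 0.10403419 0.024     ] [0.37186718 0.16403339 0.024     ] 0.1267812411934729 -28.245454015092626 [0.42770977 0.13403379 0.024     ]
t 13.58 T [ 0.014  0.011 -0.51 ] Rv [-0.037  0.005 -0.212] q [ 0.73 -0.04 -0.47 -0.01 -1.13 -2.68] F [-0.2 -0.7  0.1] w 0.0609
t 13.58 T [ 0.014  0.011 -0.89 ] Rv [-0.037  0.005 -0.212] q [ 0.73 -0.04 -0.47 -0.01 -1.13 -2.68] F [-0.2 -0.7  0.1] w 0.0609
```

Request:
apply_moves:
  steps:
    - {"translation": [0.007,0.005,-0.1],"rotation": [-0.018,0.002,-0.1]}
    - {"translation": [0.014,0.011,-0.2],"rotation": [-0.037,0.005,-0.212]}
    - {"translation": [0.014,0.011,-0.32],"rotation": [-0.037,0.005,-0.212]}
    - {"translation": [0.014,0.011,-0.44],"rotation": [-0.037,0.005,-0.212]}
    - {"translation": [0.014,0.011,-0.56],"rotation": [-0.037,0.005,-0.212]}
    - {"translation": [0.014,0.011,-0.68],"rotation": [-0.037,0.005,-0.212]}
    - {"translation": [0.014,0.011,-0.78],"rotation": [-0.037,0.005,-0.212]}
    - {"translation": [0.014,0.011,-0.85],"rotation": [-0.037,0.005,-0.212]}
    - {"translation": [0.014,0.011,-0.885],"rotation": [-0.037,0.005,-0.212]}
    - {"translation": [0.014,0.011,-0.885],"rotation": [-0.037,0.005,-0.212]}

```text
t: 14.42
eef_pos: [0.4269, 0.1334, 0.0047]
ee_rot: [-3.138, -0.001, 2.648]
force: [0.1, -0.3, 0.2]
width: 0.0611
gripper_force: 0.0
```

Request:
apply_moves:
  steps:
    - {"translation": [0,0,0],"rotation": [0,0,0]}
    - {"translation": [0,0,0],"rotation": [0,0,0]}
    - {"translation": [0,0,0],"rotation": [0,0,0]}
    - {"translation": [0,0,0],"rotation": [0,0,0]}
    - {"translation": [0,0,0],"rotation": [0,0,0]}
    - {"translation": [0,0,0],"rotation": [0,0,0]}
    - {"translation": [0,0,0],"rotation": [0,0,0]}
    - {"translation": [0,0,0],"rotation": [0,0,0]}
    - {"translation": [0,0,0],"rotation": [0,0,0]}
    - {"translation": [0,0,0],"rotation": [0,0,0]}
  jaw: 1
  newtons: 25

```text
t: 15.25
eef_pos: [0.428, 0.1342, 0.0068]
ee_rot: [3.141, 0.001, 2.646]
force: [-2.1, -0.3, 7.3]
width: 0.0257
gripper_force: 25.0
```

```bash
python3 - <<'E'
from h import *
m=np.load('inj.npy');plan([m[0],m[1],.005],R.from_euler('xyz',[np.pi,0,m[2]+np.pi]))
print(get_state()['eef_pos'])
E
```

```text
t 15.25 T [-0.001 -0.001 -0.007] Rv [-0.     0.001  0.004] q [ 0.75  0.27 -0.75  0.   -0.56 -2.81] F [-2.1 -0.3  7.3] w 0.0257
[0.42795985 0.13421337 0.00679645]
```

Request:
apply_moves:
  steps:
    - {"translation": [0,0,0.04],"rotation": [0,0,0]}
    - {"translation": [0,0,0.12],"rotation": [0,0,0]}
    - {"translation": [0,0,0.22],"rotation": [0,0,0]}
    - {"translation": [0,0,0.33],"rotation": [0,0,0]}
    - {"translation": [0,0,0.44],"rotation": [0,0,0]}
    - {"translation": [0,0,0.55],"rotation": [0,0,0]}
    - {"translation": [0,0,0.66],"rotation": [0,0,0]}
    - {"translation": [0,0,0.77],"rotation": [0,0,0]}
    - {"translation": [0,0,0.88],"rotation": [0,0,0]}
    - {"translation": [0,0,0.96],"rotation": [0,0,0]}

```text
t: 16.08
eef_pos: [0.4281, 0.1342, 0.2489]
ee_rot: [3.139, 0.001, 2.646]
force: [1.3, 2.1, -1.6]
width: 0.0256
gripper_force: 25.0
```

Request:
apply_moves:
  steps:
    - {"translation": [0.01,-0.02,0],"rotation": [0,0,0.1]}
    - {"translation": [0.02,-0.04,0],"rotation": [0,0,0.2]}
    - {"translation": [0.03,-0.06,0],"rotation": [0,0,0.3]}
    - {"translation": [0.04,-0.08,0],"rotation": [0,0,0.4]}
    - {"translation": [0.05,-0.1,0],"rotation": [0,0,0.5]}
    - {"translation": [0.06,-0.12,0],"rotation": [0,0,0.6]}
    - {"translation": [0.07,-0.14,0],"rotation": [0,0,0.7]}
    - {"translation": [0.08,-0.16,0],"rotation": [0,0,0.8]}
    - {"translation": [0.09,-0.18,0],"rotation": [0,0,0.9]}
    - {"translation": [0.1,-0.2,0],"rotation": [0,0,1]}

```text
t: 16.92
eef_pos: [0.4527, 0.0838, 0.2461]
ee_rot: [3.141, -0.0, -3.111]
force: [-0.0, -0.5, -1.0]
width: 0.0255
gripper_force: 25.0
```

Request:
apply_moves:
  steps:
    - {"translation": [0.01,-0.04,0],"rotation": [0,0,0.1]}
    - {"translation": [0.02,-0.08,0],"rotation": [0,0,0.2]}
    - {"translation": [0.03,-0.12,0],"rotation": [0,0,0.3]}
    - {"translation": [0.04,-0.16,0],"rotation": [0,0,0.4]}
    - {"translation": [0.05,-0.2,0],"rotation": [0,0,0.5]}
    - {"translation": [0.06,-0.24,0],"rotation": [0,0,0.6]}
    - {"translation": [0.07,-0.28,0],"rotation": [0,0,0.7]}
    - {"translation": [0.08,-0.32,0],"rotation": [0,0,0.8]}
    - {"translation": [0.09,-0.36,0],"rotation": [0,0,0.9]}
    - {"translation": [0.1,-0.4,0],"rotation": [0,0,1]}

```text
t: 17.75
eef_pos: [0.4776, -0.0163, 0.2461]
ee_rot: [3.141, 0.0, -2.587]
force: [0.4, -0.3, -0.7]
width: 0.0256
gripper_force: 25.0
```

```bash
python3 - <<'E'
from h import *
p=np.load('p.npy');r=Rch(p);plan(chute(p,195,0,80),r)
plan(chute(p,195,0,80),R.from_euler('xyz',[np.pi,0,p[2]]))
E
```

```text
t 17.75 T [ 0.482 -0.812 -0.187] Rv [-1.116  0.523  2.132] q [ 0.38  0.02 -0.37 -0.   -1.18 -1.39] F [ 0.4 -0.3 -0.7] w 0.0256
t 17.75 T [ 0.482 -0.812 -0.187] Rv [-1.000e-03 -1.000e-03  2.204e+00] q [ 0.38  0.02 -0.37 -0.   -1.18 -1.39] F [ 0.4 -0.3 -0.7] w 0.0256
```

Request:
apply_moves:
  steps:
    - {"translation": [0.016,-0.027,0.01],"rotation": [-0.037,0.017,0.071]}
    - {"translation": [0.032,-0.054,0.02],"rotation": [-0.074,0.035,0.142]}
    - {"translation": [0.048,-0.081,0.03],"rotation": [-0.112,0.052,0.213]}
    - {"translation": [0.064,-0.108,0.04],"rotation": [-0.149,0.07,0.284]}
    - {"translation": [0.08,-0.135,0.05],"rotation": [-0.186,0.087,0.355]}
    - {"translation": [0.096,-0.162,0.06],"rotation": [-0.223,0.104,0.427]}
    - {"translation": [0.112,-0.19,0.07],"rotation": [-0.26,0.122,0.498]}
    - {"translation": [0.128,-0.217,0.08],"rotation": [-0.298,0.139,0.569]}
    - {"translation": [0.144,-0.244,0.09],"rotation": [-0.335,0.157,0.64]}
    - {"translation": [0.16,-0.27,0.1],"rotation": [-0.372,0.174,0.711]}

```text
t: 18.58
eef_pos: [0.5178, -0.0837, 0.2711]
ee_rot: [-3.059, -0.198, -2.223]
force: [0.4, -0.8, -0.7]
width: 0.0259
gripper_force: 25.0
```

Request:
apply_moves:
  steps:
    - {"translation": [0.016,-0.027,0],"rotation": [-0.037,0.017,0.071]}
    - {"translation": [0.032,-0.054,0],"rotation": [-0.074,0.035,0.142]}
    - {"translation": [0.048,-0.081,0],"rotation": [-0.112,0.052,0.213]}
    - {"translation": [0.064,-0.108,0],"rotation": [-0.149,0.07,0.284]}
    - {"translation": [0.08,-0.135,0],"rotation": [-0.186,0.087,0.355]}
    - {"translation": [0.096,-0.162,0],"rotation": [-0.223,0.104,0.427]}
    - {"translation": [0.112,-0.19,0],"rotation": [-0.26,0.122,0.498]}
    - {"translation": [0.128,-0.217,0],"rotation": [-0.298,0.139,0.569]}
    - {"translation": [0.144,-0.244,0],"rotation": [-0.335,0.157,0.64]}
    - {"translation": [0.16,-0.27,0],"rotation": [-0.372,0.174,0.711]}

```text
t: 19.42
eef_pos: [0.5579, -0.1511, 0.271]
ee_rot: [-3.053, -0.411, -1.85]
force: [-0.0, 0.9, -0.3]
width: 0.0261
gripper_force: 25.0
```

Request:
apply_moves:
  steps:
    - {"translation": [0.016,-0.027,0],"rotation": [-0.037,0.017,0.071]}
    - {"translation": [0.032,-0.054,0],"rotation": [-0.074,0.035,0.142]}
    - {"translation": [0.048,-0.081,0],"rotation": [-0.112,0.052,0.213]}
    - {"translation": [0.064,-0.108,0],"rotation": [-0.149,0.07,0.284]}
    - {"translation": [0.08,-0.135,0],"rotation": [-0.186,0.087,0.355]}
    - {"translation": [0.096,-0.162,0],"rotation": [-0.223,0.104,0.427]}
    - {"translation": [0.112,-0.19,0],"rotation": [-0.26,0.122,0.498]}
    - {"translation": [0.128,-0.217,0],"rotation": [-0.298,0.139,0.569]}
    - {"translation": [0.144,-0.244,0],"rotation": [-0.335,0.157,0.64]}
    - {"translation": [0.16,-0.27,0],"rotation": [-0.372,0.174,0.711]}

```text
t: 20.25
eef_pos: [0.5979, -0.2186, 0.2709]
ee_rot: [-3.14, -0.611, -1.433]
force: [0.1, -0.4, -1.0]
width: 0.0257
gripper_force: 25.0
```

```bash
python3 - <<'E'
from h import *
p=np.load('p.npy');r=Rch(p);plan(chute(p,195,0,50),r);plan(chute(p,195,0,8),r)
cv2.imwrite('pics/w4.png',grab_frame('side')[150:450,220:640])
E
```

```text
t 20.25 T [ 0.01  -0.071 -0.384] Rv [-0.     0.002 -0.001] q [ 0.25  0.19 -0.52  0.71 -1.06 -0.54] F [ 0.1 -0.4 -1. ] w 0.0257
t 20.25 T [ 0.024 -0.167 -0.522] Rv [-0.     0.002 -0.001] q [ 0.25  0.19 -0.52  0.71 -1.06 -0.54] F [ 0.1 -0.4 -1. ] w 0.0257
```

View pics/w4.png

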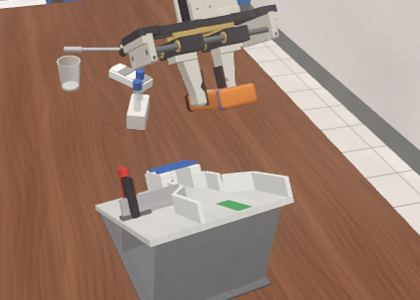

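The injector is held with its head end towards the camera (uphill) and its nose pointing downhill. The gate is open, so I'll lower it and release.

Request:
apply_moves:
  steps:
    - {"translation": [0.003,-0.02,-0.1],"rotation": [0,0,0]}
    - {"translation": [0.005,-0.04,-0.2],"rotation": [0,0,0]}
    - {"translation": [0.008,-0.06,-0.3],"rotation": [0,0,0]}
    - {"translation": [0.01,-0.071,-0.384],"rotation": [0,0,0]}
    - {"translation": [0.013,-0.095,-0.42],"rotation": [0,0,0]}
    - {"translation": [0.017,-0.12,-0.455],"rotation": [0,0,0]}
    - {"translation": [0.02,-0.143,-0.488],"rotation": [0,0,0]}
    - {"translation": [0.024,-0.164,-0.518],"rotation": [0,0,0]}
    - {"translation": [0.024,-0.164,-0.518],"rotation": [0,0,0]}
    - {"translation": [0.024,-0.164,-0.518],"rotation": [0,0,0]}

```text
t: 21.13
eef_pos: [0.6039, -0.26, 0.1421]
ee_rot: [-3.139, -0.611, -1.437]
force: [-0.3, -0.3, -0.2]
width: 0.0258
gripper_force: 25.0
```

```bash
python3 - <<'E'
from h import *
p=np.load('p.npy');plan(chute(p,195,0,8),Rch(p))
E
```

```text
t 21.13 T [-0.    -0.001 -0.007] Rv [-0.001  0.005  0.004] q [ 0.12  0.33 -0.7   0.95 -0.78 -0.76] F [-0.3 -0.3 -0.2] w 0.0258
```

Request:
apply_moves:
  steps:
    - {"translation": [0,0,0],"rotation": [0,0,0]}
    - {"translation": [0,0,0],"rotation": [0,0,0]}
    - {"translation": [0,0,0],"rotation": [0,0,0]}
    - {"translation": [0,0,0],"rotation": [0,0,0]}
    - {"translation": [0,0,0],"rotation": [0,0,0]}
    - {"translation": [0,0,0],"rotation": [0,0,0]}
    - {"translation": [0,0,0],"rotation": [0,0,0]}
    - {"translation": [0,0,0],"rotation": [0,0,0]}
    - {"translation": [0,0,0],"rotation": [0,0,0]}
    - {"translation": [0,0,0],"rotation": [0,0,0]}
  jaw: -0.38

```text
t: 21.97
eef_pos: [0.6039, -0.2593, 0.1418]
ee_rot: [-3.139, -0.61, -1.436]
force: [-0.5, 0.8, -0.4]
width: 0.0605
gripper_force: 0.2
```

Request:
apply_moves:
  steps:
    - {"translation": [-0.004,0.03,0.043],"rotation": [0,0,0]}
    - {"translation": [-0.008,0.06,0.086],"rotation": [0,0,0]}
    - {"translation": [-0.012,0.09,0.13],"rotation": [0,0,0]}
    - {"translation": [-0.017,0.12,0.172],"rotation": [0,0,0]}
    - {"translation": [-0.022,0.15,0.215],"rotation": [0,0,0]}
    - {"translation": [-0.026,0.18,0.26],"rotation": [0,0,0]}
    - {"translation": [-0.03,0.21,0.3],"rotation": [0,0,0]}
    - {"translation": [-0.034,0.24,0.343],"rotation": [0,0,0]}
    - {"translation": [-0.034,0.24,0.343],"rotation": [0,0,0]}
    - {"translation": [-0.034,0.24,0.343],"rotation": [0,0,0]}

```text
t: 22.8
eef_pos: [0.5958, -0.1989, 0.2279]
ee_rot: [-3.137, -0.61, -1.436]
force: [0.3, -0.4, -0.7]
width: 0.061
gripper_force: 0.0
```

```bash
python3 - <<'E'
from h import *
p=np.load('p.npy');r=Rch(p);plan(tcp(p,139,-112,106),r);plan(tcp(p,139,-112,49),r)
c=camera_model('wrist');f=grab_frame('wrist')
for l in [(130,0,24),(139,-112,58),(37,-87,58)]:
    u=proj(c,chute(p,*l))[0];print(u);cv2.drawMarker(f,tuple(int(v) for v in u),(0,0,255),0,8)
T=camera_model('top');g=grab_frame('top')
o=np.hstack([cv2.resize(f,(440,330)),cv2.resize(g[165:297,388:532],(360,330))])
cv2.imwrite('pics/w5.png',o)
E
```

```text
t 22.80 T [-0.462  0.055 -0.219] Rv [-0.002  0.006  0.001] q [ 0.28  0.23 -0.59  0.74 -1.   -0.63] F [ 0.3 -0.4 -0.7] w 0.0610
t 22.80 T [-0.444 -0.074 -0.406] Rv [-0.002  0.006  0.001] q [ 0.28  0.23 -0.59  0.74 -1.   -0.63] F [ 0.3 -0.4 -0.7] w 0.0610
[325.69711941 327.91534348]
[497.42653331 340.62757914]
[445.89364073 466.5789245 ]
```

View pics/w5.png

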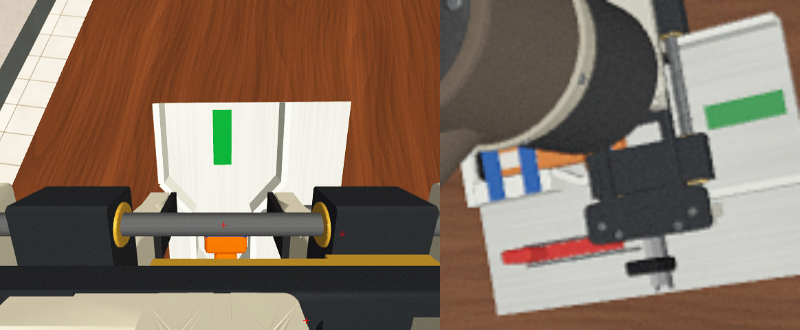

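The injector has slid down to the home area, though the gripper rod hides its tail edge. I'll move above the handle and check the tail with colour code.

Request:
apply_moves:
  steps:
    - {"translation": [-0.06,0.01,0],"rotation": [0,0,0]}
    - {"translation": [-0.12,0.02,0],"rotation": [0,0,0]}
    - {"translation": [-0.18,0.03,0],"rotation": [0,0,0]}
    - {"translation": [-0.24,0.04,0],"rotation": [0,0,0]}
    - {"translation": [-0.3,0.05,0],"rotation": [0,0,0]}
    - {"translation": [-0.36,0.055,0],"rotation": [0,0,0]}
    - {"translation": [-0.42,0.055,0],"rotation": [0,0,0]}
    - {"translation": [-0.462,0.055,0],"rotation": [0,0,0]}
    - {"translation": [-0.462,0.055,0],"rotation": [0,0,0]}
    - {"translation": [-0.462,0.055,0],"rotation": [0,0,0]}
  jaw: 0.2

```text
t: 23.73
eef_pos: [0.4798, -0.1858, 0.2275]
ee_rot: [-3.139, -0.61, -1.436]
force: [0.7, 0.1, 0.7]
width: 0.0351
gripper_force: 0.0
```

```bash
python3 - <<'E'
from h import *
p=np.load('p.npy');r=Rch(p);plan(tcp(p,139,-112,106),r);plan(tcp(p,139,-112,48),r)
for n in('wrist','side','top'):
    c=camera_model(n);f=grab_frame(n)
    h=cv2.cvtColor(f,cv2.COLOR_BGR2HSV);m=cv2.inRange(h,(8,150,120),(25,255,255))
    u=proj(c,[chute(p,130,y,z) for y in(-24,24) for z in (0,24)]);print(n,u.round().tolist())
    lo=u.min(0).astype(int)-40;hi=u.max(0).astype(int)+40
    lo=lo.clip(0);v,x=np.nonzero(m[lo[1]:hi[1],lo[0]:hi[0]])
    if len(v):print(len(v),x.min()+lo[0],x.max()+lo[0],v.min()+lo[1],v.max()+lo[1])
    if n=='wrist': cv2.imwrite('pics/w6.png',f)
E
```

```text
t 23.73 T [ 0.002  0.002 -0.217] Rv [-0.001  0.004  0.002] q [ 0.39  0.04 -0.8   0.7  -1.03 -0.72] F [0.7 0.1 0.7] w 0.0351
t 23.73 T [ 0.02  -0.13  -0.407] Rv [-0.001  0.004  0.002] q [ 0.39  0.04 -0.8   0.7  -1.03 -0.72] F [0.7 0.1 0.7] w 0.0351
wrist [[219.0, 279.0], [211.0, 290.0], [162.0, 279.0], [149.0, 290.0]]
327 224 241 294 329
side [[408.0, 351.0], [404.0, 335.0], [436.0, 343.0], [433.0, 328.0]]
453 394 430 326 346
top [[465.0, 229.0], [462.0, 229.0], [461.0, 207.0], [458.0, 206.0]]
20 417 457 210 234
```

The tail edge matches the home position within about 2 px in the top and side views. Closing the gate next.

Request:
apply_moves:
  steps:
    - {"translation": [0.002,0.002,-0.08],"rotation": [0,0,0]}
    - {"translation": [0.002,0.002,-0.16],"rotation": [0,0,0]}
    - {"translation": [0.002,0.002,-0.217],"rotation": [0,0,0]}
    - {"translation": [0.006,-0.025,-0.257],"rotation": [0,0,0]}
    - {"translation": [0.01,-0.052,-0.297],"rotation": [0,0,0]}
    - {"translation": [0.014,-0.08,-0.337],"rotation": [0,0,0]}
    - {"translation": [0.017,-0.105,-0.372],"rotation": [0,0,0]}
    - {"translation": [0.02,-0.128,-0.404],"rotation": [0,0,0]}
    - {"translation": [0.02,-0.128,-0.404],"rotation": [0,0,0]}
    - {"translation": [0.02,-0.128,-0.404],"rotation": [0,0,0]}

```text
t: 24.72
eef_pos: [0.4861, -0.2176, 0.1264]
ee_rot: [-3.138, -0.61, -1.436]
force: [0.0, 0.4, 2.0]
width: 0.0352
gripper_force: 0.7
```

Request:
apply_moves:
  steps:
    - {"translation": [0,0,0],"rotation": [0,0,0]}
    - {"translation": [0,0,0],"rotation": [0,0,0]}
    - {"translation": [0,0,0],"rotation": [0,0,0]}
    - {"translation": [0,0,0],"rotation": [0,0,0]}
    - {"translation": [0,0,0],"rotation": [0,0,0]}
    - {"translation": [0,0,0],"rotation": [0,0,0]}
    - {"translation": [0,0,0],"rotation": [0,0,0]}
    - {"translation": [0,0,0],"rotation": [0,0,0]}
    - {"translation": [0,0,0],"rotation": [0,0,0]}
    - {"translation": [0,0,0],"rotation": [0,0,0]}
  jaw: 1
  newtons: 20

```text
t: 25.55
eef_pos: [0.4849, -0.2175, 0.1265]
ee_rot: [-3.139, -0.61, -1.436]
force: [1.8, -0.1, -1.2]
width: 0.012
gripper_force: 20.0
```

```bash
python3 - <<'E'
from h import *
p=np.load('p.npy');r=Rch(p);plan(tcp(p,139,-112,49),r);plan(tcp(p,139,-61,50),r)
E
```

```text
t 25.55 T [-0. -0.  0.] Rv [-0.002  0.004  0.002] q [ 0.23  0.17 -0.97  0.97 -0.76 -0.93] F [ 1.8 -0.1 -1.2] w 0.0120
t 25.55 T [0.202 0.03  0.003] Rv [-0.002  0.004  0.002] q [ 0.23  0.17 -0.97  0.97 -0.76 -0.93] F [ 1.8 -0.1 -1.2] w 0.0120
```

Request:
apply_moves:
  steps:
    - {"translation": [0.02,0.003,0.003],"rotation": [0,0,0]}
    - {"translation": [0.045,0.007,0.003],"rotation": [0,0,0]}
    - {"translation": [0.07,0.01,0.003],"rotation": [0,0,0]}
    - {"translation": [0.095,0.014,0.003],"rotation": [0,0,0]}
    - {"translation": [0.12,0.018,0.003],"rotation": [0,0,0]}
    - {"translation": [0.145,0.021,0.003],"rotation": [0,0,0]}
    - {"translation": [0.17,0.025,0.003],"rotation": [0,0,0]}
    - {"translation": [0.19,0.028,0.003],"rotation": [0,0,0]}
    - {"translation": [0.202,0.03,0.003],"rotation": [0,0,0]}
    - {"translation": [0.202,0.03,0.003],"rotation": [0,0,0]}

```text
t: 26.38
eef_pos: [0.5342, -0.2104, 0.1267]
ee_rot: [3.141, -0.611, -1.436]
force: [-8.6, 3.7, -7.4]
width: 0.012
gripper_force: 20.0
```

```bash
python3 - <<'E'
from h import *
p=np.load('p.npy');plan(tcp(p,139,-62,49),Rch(p))
E
```

```text
t 26.38 T [ 0.001 -0.001 -0.001] Rv [ 0.    -0.     0.005] q [ 0.23  0.25 -0.86  0.94 -0.78 -0.89] F [-8.6  3.7 -7.4] w 0.0120
```

Request:
apply_moves:
  steps:
    - {"translation": [0,0,0],"rotation": [0,0,0]}
    - {"translation": [0,0,0],"rotation": [0,0,0]}
    - {"translation": [0,0,0],"rotation": [0,0,0]}
    - {"translation": [0,0,0],"rotation": [0,0,0]}
    - {"translation": [0,0,0],"rotation": [0,0,0]}
    - {"translation": [-0.006,0.04,0.06],"rotation": [0,0,0]}
    - {"translation": [-0.012,0.09,0.13],"rotation": [0,0,0]}
    - {"translation": [-0.018,0.136,0.2],"rotation": [0,0,0]}
    - {"translation": [-0.025,0.17,0.3],"rotation": [0,0,0]}
    - {"translation": [-0.03,0.2,0.4],"rotation": [0,0,0]}
  jaw: 0.3

```text
t: 27.22
eef_pos: [0.5276, -0.1594, 0.2283]
ee_rot: [-3.14, -0.61, -1.435]
force: [0.2, 0.0, -0.3]
width: 0.0308
gripper_force: 0.0
```

Request:
apply_moves:
  steps:
    - {"translation": [-0.04,0.06,0.05],"rotation": [0,0,0]}
    - {"translation": [-0.08,0.12,0.1],"rotation": [0,0,0]}
    - {"translation": [-0.12,0.18,0.15],"rotation": [0,0,0]}
    - {"translation": [-0.16,0.24,0.2],"rotation": [0,0,0]}
    - {"translation": [-0.2,0.3,0.25],"rotation": [0,0,0]}
    - {"translation": [-0.24,0.36,0.25],"rotation": [0,0,0]}
    - {"translation": [-0.28,0.42,0.25],"rotation": [0,0,0]}
    - {"translation": [-0.3,0.48,0.25],"rotation": [0,0,0]}
    - {"translation": [-0.3,0.5,0.25],"rotation": [0,0,0]}
    - {"translation": [-0.3,0.5,0.25],"rotation": [0,0,0]}

```text
t: 28.05
eef_pos: [0.4534, -0.034, 0.2902]
ee_rot: [-3.138, -0.61, -1.435]
force: [-0.1, -0.3, -0.5]
width: 0.0305
gripper_force: 0.0
```

```bash
python3 - <<'E'
from h import *
s=get_state();print(s['t'],s['eef_pos'],s['force'])
f=grab_frame('top')[165:297,388:532];g=grab_frame('side')[305:400,330:520]
a=cv2.resize(f,None,fx=3.4,fy=3.4,interpolation=2);b=cv2.resize(g,(800-a.shape[1],200),interpolation=2)
o=np.zeros((a.shape[0],800,3),np.uint8);o[:,:a.shape[1]]=a;o[:200,a.shape[1]:]=b
cv2.imwrite('pics/end.png',o)
E
```

```text
28.05 [ 0.45336892 -0.03395419  0.29020398] [-0.10327017 -0.31693493 -0.47643039]
```

View pics/end.png

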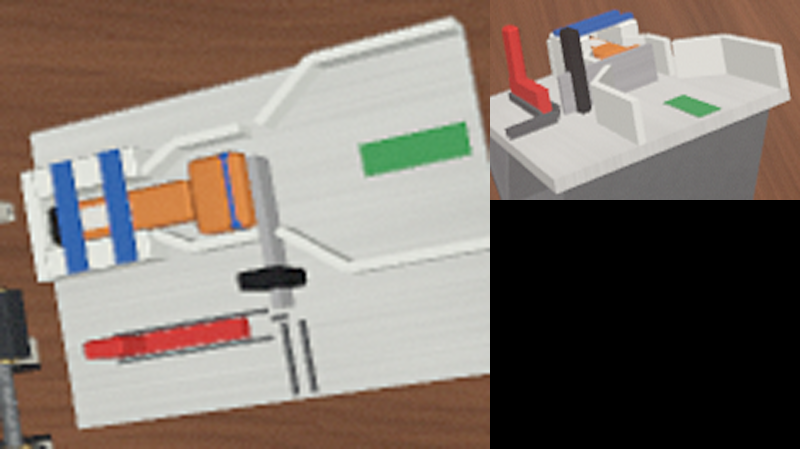

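The injector is home against the bottom stop: black nose at (55,228), head at (222,192). The gate is shut behind it with its handle at (272,278), the catch is back, and the arm is clear.

```bash
python3 -c "
from station import *
print(job_done())"
```

```text
the job is handed in; nothing more can be done
None
```

The job is handed in at about 28 s: in the final picture the injector is home nose first, the gate is shut behind it, the catch is back and the arm is clear; the bystanders were never approached, but I did not re-measure them, and no verdict came back.

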